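Set the tray stop to its marked notch and bring the tray up to it

ROBOT

A 7-joint arm with a two-finger parallel gripper is mounted at the origin on the work surface. World frame = base frame: x ahead of the robot, y to its left, z up, the work surface at z = 0. Lengths are in m, angles in rad, forces in N, time in s.
With the tool pointing down it reaches from about 0.4 to 0.85 m from the base axis. Payload 10.4 kg.
Tool frame: the origin (TCP) lies midway between the tips of the shut fingers; the grasp point (between the pads) lies 19 mm behind it; z points along the fingers, x is the direction in which the jaws open and shut, and the axes are right-handed (so a half turn about z gives the same grasp; the last joint's range is limited). The gripper opens to 87 mm and grips with 3 to 60 N. Pads are 19 mm wide; open, the fingers measure 117 mm over their backs; the gripper's body (75 mm by 190 mm) begins 51 mm behind the grasp point.
Start: joints at [1.264, 0.332, -0.065, 1.46, 0.022, 1.35, -0.088], TCP at [0.175, -0.6, 0.187] pointing down, gripper open.
Joint ranges: [-2.6, 2.6], [-0.5, 2.12], [-1.47, 1.34], [0.16, 2.42], [-1.27, 4.41], [0.06, 2.06], [-2.6, 2.6]. Speed limits (rad/s): [2.22, 2.22, 2.79, 2.79, 3.14, 3.14, 3.14].

INTERFACE

Orientations are given as a rotation vector (axis times angle).
In Python, from rig import bot gives the robot as it stands. The module is installed in compiled form; this text tells all that it offers.
- The arm moves only by the tool play_rows, never from a script. Its argument "deltas" is one flat list of numbers, 7 for each row, row after row: the shift along the tool's x, y, z in cm, then the turn, a rotation vector about the tool's x, y, z in rad, then the opening, from 0 (shut) to 1 (fully open). In form: [tx, ty, tz, wx, wy, wz, hand, tx, ty, tz, wx, wy, wz, hand, ...]. A call has 1 to 20 rows; each row is the pose to reach, as a shift and turn from the pose measured when the call began, along the tool's axes at that moment; what a row does not reach only later rows make up. A row lasts 1/12 s, in which the tool goes at most 41.7 mm and 7.16 degrees, less where a joint would pass 70% of its speed; a pose out of reach is approached as far as the arm can. A call with a gripper value outside its range is refused whole. The fingers move at their own pace and stop on an object; "grip_force" is the grip in N (left out, the last holds). Time passes only in rows, so rows that repeat a pose let the fingers close. It gives the time, the measured TCP pose, the force and the opening at its end, in the units of the state.
- bot.get_obs(): the state, without advancing time (a new reading comes with each control period).
- bot.camera(name): name is "scene" or "top"; returns (picture, depth): 480x640x3 uint8, red, green, blue; 480x640 float32, m along the optical axis (not along the pixel's ray), 0 where there is no reading.
- bot.camera_model(name): a dict with "intrinsics" (3x3 intrinsics, pixels), "xyz" and "attitude" of the camera in the world. Camera axes: x right, y down, z forward; pixel columns grow to the right and rows downward; lengths in m; the calibration is good to about 2 mm. A picture is of the moment at which its call begins. camera_model takes no time and is no camera call.
- bot.close_job(): hands the job in, once; it reports no verdict.
The state is a dict: "time_s": time; "joint_pos": joint angles; "qvel": joint speeds; "joint_torque": joint torques, N m; "tcp_pos": TCP position; "tcp_rot": TCP orientation; "contact_force": force on the tool from outside, world axes, zero at the start; "ft_torque": the same for the moment, N m; "width": finger opening in m.
Only numpy, scipy, OpenCV 4.12 (cv2) and the standard library are available. Lean on these libraries where they do the work, as an engineer would, in place of code of your own. Each camera call takes 0.05 s, during which the arm holds its last target. There are 200 camera calls.

TASK

Set the tray infeed up for the next batch: push the blue tray stop along its rail until it clicks into the notch marked by the pink tab, then slide the tray of biscuits along the bed until it rests against the stop, gently enough that the stop stays in its notch. Do it all by pushing: do not pinch the stop or the tray, and do not lift the tray, and leave the other loose things where they are.

Things in the scene. Friction and masses are not known exactly. Their poses are not given: they have to be found in the camera images.
- station: fixed tray infeed: slide bed 620 mm long (y), 220 mm wide, white wear strips with tops 40 mm above the table, between two steel guide bars with tops 66 mm up. Origin: on the table under the bed's centre line. z up; y along the bed, from the tray towards the stop; x away from the robot; yawed up to 0.12 rad
- stop_rail (a point): point on the stop rail's centre line, on top of its steel index strip, 66 mm above the table, at the station's y = 0; same axes. The aluminium rail, 40 mm wide, stands at the bed's far side, parallel to y. Its strip has three notches 12 mm wide at y = +85, +30 and -25 mm, marked by a pink, a yellow and a green tab in any order
- pink_notch (a point): centre of the notch that the pink tab marks, on the rail's centre line at the strip's top, 66 mm above the table; station's axes. The pink tab is a flat plate level with the notch, 26 mm wide along the rail, sticking out 20 to 68 mm beyond the centre line on the far (+x) side, 48 mm above the table
- stop_index (a point): the tray stop's index point: above its spring ball, on the rail's centre line, 66 mm above the table; seated when over the notch centre. The stop is a blue carriage astride the rail, 90 mm long (+-45 mm about this point) plus a 4 mm pad, 62 mm wide, 50 to 111 mm above the table; a small white pointer on its far side marks this point
- stop_push (a point): centre of the black rubber push pad on the carriage's +y end, 90 mm above the table, 49 mm to +y of stop_index: push here towards -y. The pad is 46 mm wide, 72 to 108 mm above the table; nothing stands beyond it on the rail but a small end block, 71 mm above the table, and the strip below it is 66 mm above the table
- stop_face (a point): middle of the face of the stop's black blade that the tray comes to rest on; it looks to -y, on the bed's centre line, 60 mm above the table, 45 mm to -y of stop_index. The blade is 120 mm wide, 43 to 86 mm above the table, carried over the bed by a steel arm on the carriage
- stop (a joint): travel of the stop along the rail, m: 0 at the +y end, growing towards -y to 0.23; starts at 0 to 0.04, and 0.085, 0.140, 0.195 are the notches. Riding takes 5 to 8 N; within 4 mm of a notch's centre the spring ball draws it in and the force dips; pushing it out of a notch, either way, takes about 15 to 19 N. It may have to pass other notches
- stop_ball (a joint): how far the stop's spring ball has dropped, m: 0 when riding on the strip, about 0.003 when seated in a notch
- tray: aluminium tray with six biscuits stuck on it, 162 mm wide (x), 200 mm long (y), 20 mm high with 4 mm walls all round, about 0.65 kg, lying loose on the wear strips (its underside 40 mm above the table, rim 60 mm) between the guide bars, with 3 mm of play at each side. Origin at the centre of its underside, y along the bed towards the stop. It takes 3 to 6 N to slide
- tray_rear (a point): middle of the outer face of the tray's -y end wall, at the rim's top, 60 mm above the table: push below here, towards +y. Behind it the bed is free
- tray_front (a point): middle of the outer face of the tray's +y end wall, at the rim's top: this end comes to rest against the stop's blade
- sample_biscuit: bystander: a topped biscuit, 56 mm across and 18 mm high, left on the bed behind the stop; origin at its underside
- topping_jar: bystander: amber jar with white cap, 68 mm across, 110 mm high; origin at its underside
- shaker: bystander: aluminium shaker can, 60 mm across, 120 mm high; origin at its underside
- bowl: bystander: steel bowl, 140 mm across, 60 mm high; origin at its underside
- pastry_brush: bystander: brush lying on the table; origin at its underside
- scraper: bystander: dough scraper, steel blade with white handle, lying on the table; origin at its underside

How it is judged:
By the outcome, as a careful person would: the job done as asked, in the order asked, and still so for the second after the job is handed in, with the robot touching nothing.
It also fails if it takes over 54 s, if anything falls off the work surface, if the arm or the gripper's body presses on something with over 40 N, if the wrist force passes 120 N, or if a joint passes its speed limit or range.

## Working session

There is one attempt and no reset: what is moved stays moved. The work goes in short steps, Python scripts to look and compute and a tool call to move; the robot and the scene stay as the last step left them, time stands still between calls to the robot, and variables do not carry over. Pictures are saved under pics/ and viewed, about 8 in all and at most 12, crops included, and the job is handed in when it is done.

Besides the shell and the picture viewer there is one more tool, called after "Call:" as name(argument=value, ...), one argument or row to a line, values as JSON. play_rows: Moves the arm, as the interface text tells. Its arguments: {"type":"object","properties":{"deltas":{"type":"array","items":{"type":"number"}},"grip_force":{"type":"number"}},"required":["deltas"]}

```bash
mkdir -p pics; cat > h.py <<'E'
import numpy as np, cv2
from scipy.spatial.transform import Rotation as R
from rig import bot
def cam(n):
    m=bot.camera_model(n); K=np.array(m["intrinsics"]); a=np.array(m["attitude"],float)
    Rm=a if a.shape==(3,3) else R.from_rotvec(a).as_matrix()
    return K,Rm,np.array(m["xyz"])
def onplane(n,uv,z):
    K,Rm,t=cam(n); uv=np.atleast_2d(uv).astype(float)
    d=np.c_[uv,np.ones(len(uv))]@np.linalg.inv(K).T@Rm.T
    return t+d*((z-t[2])/d[:,2])[:,None]
def cloud(n,dep):
    K,Rm,t=cam(n); v,u=np.mgrid[:480,:640]
    p=np.stack([(u-K[0,2])/K[0,0]*dep,(v-K[1,2])/K[1,1]*dep,dep],-1)
    return p@Rm.T+t
E
python3 - <<'E'
from h import *
for n in("scene","top"):
    p,d=bot.camera(n); cv2.imwrite(f"pics/{n}0.png",p[:,:,::-1]); np.save(f"{n}0.npy",d); print(n,bot.camera_model(n))
print(bot.get_obs())
E
```

```text
scene {'intrinsics': array([[482.600114  ,   0.        , 328.51636679],
       [  0.        , 482.600114  , 243.53779311],
       [  0.        ,   0.        ,   1.        ]]), 'xyz': array([1.21288285, 0.33201748, 1.21400658]), 'attitude': array([-1.3297731 , -2.43794251,  0.71422313])}
top {'intrinsics': array([[522.41235027,   0.        , 312.93711361],
       [  0.        , 522.41235027, 244.99528776],
       [  0.        ,   0.        ,   1.        ]]), 'xyz': array([ 0.28741546, -0.02526995,  1.41272539]), 'attitude': array([-2.04229868,  2.18518786, -0.23894786])}
{'time_s': 0.1, 'joint_pos': array([ 1.26440063,  0.33280296, -0.06472187,  1.4608561 ,  0.02157163,
        1.34993132, -0.08846095]), 'qvel': array([ 0.00025756,  0.00056438,  0.00251657, -0.00103367, -0.00152804,
       -0.00039269, -0.00031635]), 'joint_torque': array([ 1.93761902e-03, -6.24542284e+01,  2.48638453e-02, -3.90719390e+01,
       -6.16023433e-02,  3.65869130e-02,  3.09889663e-05]), 'tcp_pos': array([ 0.17490412, -0.59960567,  0.18633775]), 'tcp_rot': array([-2.51273448e+00,  1.88440509e+00,  1.66180575e-03]), 'contact_force': array([ 0.31333293, -0.36363893, -1.11660099]), 'ft_torque': array([ 0.01426789, -0.02406369, -0.00211461]), 'width': 0.0870926604260446}
```

View pics/top0.png

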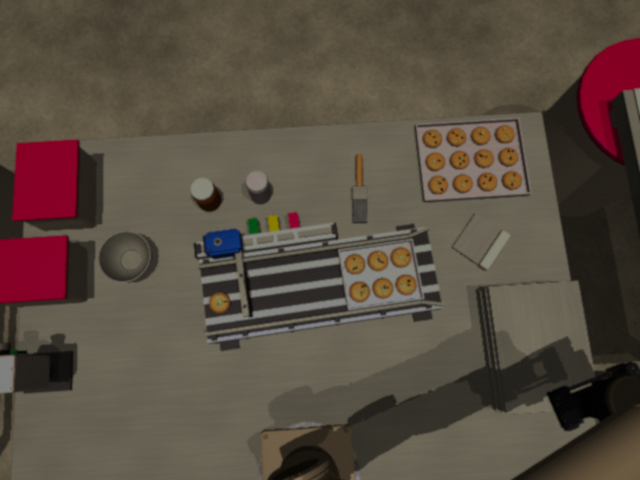

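View pics/scene0.png

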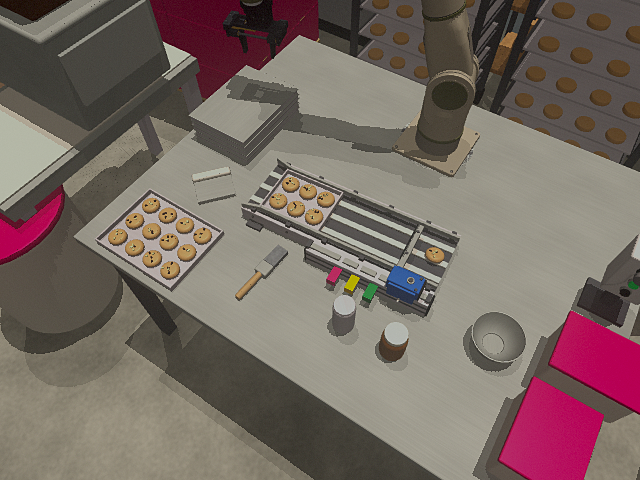

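```bash
python3 - <<'E'
from h import *
for n in("top","scene"):
    im=cv2.imread(f"pics/{n}0.png"); d=np.load(f"{n}0.npy"); P=cloud(n,d)
    h=cv2.cvtColor(im,cv2.COLOR_BGR2HSV); H,S,V=[h[...,i].astype(int) for i in range(3)]
    roi=(P[...,0]>.35)&(P[...,0]<.9)&(P[...,1]>-.5)&(P[...,1]<.45)&(P[...,2]<.2)
    for c,lo,hi in(("pink",160,179),("yellow",24,34),("green",45,80),("blue",100,125)):
        m=(roi&(H>=lo)&(H<=hi)&(S>150)&(V>60)).astype(np.uint8)
        k,l,st,ce=cv2.connectedComponentsWithStats(m)
        i=1+np.argmax(st[1:,4]); q=P[l==i]; z=.111 if c=="blue" else .048
        print(n,c,st[i],ce[i].round(1),"med z",np.median(q[:,2]).round(4),"plane",onplane(n,ce[i],z)[0].round(4))
        if c=="blue":
            t=q[q[:,2]>.104]; r=cv2.minAreaRect(t[:,:2].astype(np.float32)*1000); print("  top rect",r,len(t))
    # 66 mm layer
    g=roi&(P[...,2]>.06)&(P[...,2]<.07)
    cv2.imwrite(f"pics/l_{n}.png",(g*255).astype(np.uint8))
    np.save(f"P_{n}.npy",P)
# height map over top view crop enlarged for looking
im=cv2.imread("pics/top0.png")[160:360,180:460]; a=cv2.resize(im,None,fx=2.8,fy=2.8,interpolation=cv2.INTER_CUBIC)
cv2.imwrite("pics/crop.png",cv2.convertScaleAbs(a,alpha=1.4))
E
```

```text
top pink [288 212  11  16 143] [293.3 219.7] med z 0.049 plane [ 0.6542 -0.0046  0.048 ]
top yellow [268 215  12  16 159] [273.1 222.6] med z 0.0485 plane [0.6498 0.0502 0.048 ]
top green [248 219  11  14 124] [253.  225.5] med z 0.0492 plane [0.6454 0.1046 0.048 ]
top blue [204 229  37  27 711] [223.  242.2] med z 0.1108 plane [0.5902 0.1767 0.111 ]
  top rect ((592.4464111328125, 179.38291931152344), (58.627525329589844, 89.84353637695312), 4.5470709800720215) 654
scene pink [327 266  15  17 138] [333.9 273.8] med z 0.0482 plane [ 0.6549 -0.0039  0.048 ]
scene yellow [344 274  16  17 141] [351.7 282.2] med z 0.0475 plane [0.6506 0.0508 0.048 ]
scene green [363 283  15  17 133] [369.9 290.8] med z 0.048 plane [0.6463 0.1059 0.048 ]
scene blue [387 266  38  30 569] [404.9 279.5] med z 0.1102 plane [0.5994 0.178  0.111 ]
  top rect ((596.2659912109375, 178.93365478515625), (60.37893295288086, 88.05488586425781), 3.954289436340332) 532
```

View pics/crop.png

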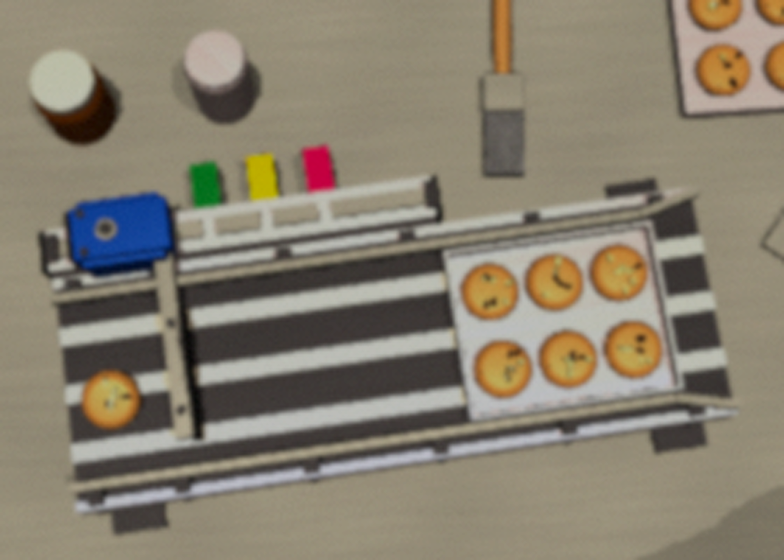

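View pics/l_top.png

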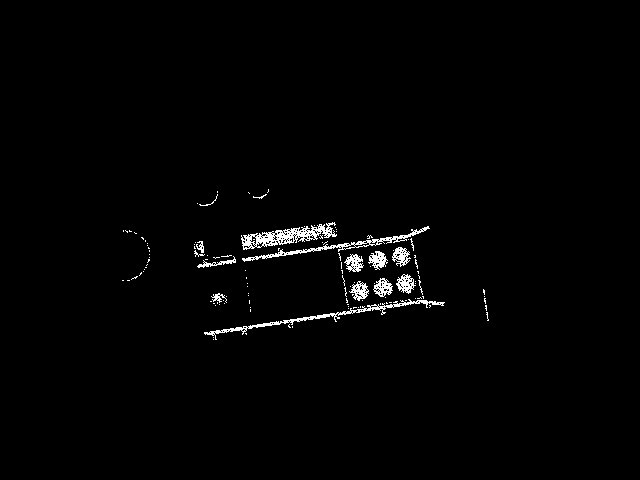

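Top view: the stop is blue at (222,242). The tabs run green (253,225), yellow (273,223), pink (293,220), so pink is the far notch (y = -25 mm). The tray's rear edge runs from (413,239) to (424,299). The station yaw is about 0.08.

```bash
cat >> h.py <<'E'
TH=.08; X=np.array([np.cos(TH),np.sin(TH),0]); Y=np.array([-np.sin(TH),np.cos(TH),0])
N=np.array([.6096,-.0077,.066])   # pink notch
RT=np.c_[X,-Y,[0,0,-1]]
def world(x,y,z): p=N+x*X+y*Y; p[2]=z; return p
def st(p): d=np.asarray(p)-N; return np.array([d@X,d@Y,p[2]])
def go(p):
    o=bot.get_obs(); R0=R.from_rotvec(o["tcp_rot"])
    return (R0.inv().apply(p-o["tcp_pos"])*100).round(2),(R0.inv()*R.from_matrix(RT)).as_rotvec().round(3)
def rep():
    o=bot.get_obs(); f=o["contact_force"]; print("t",o["time_s"],"tcp st mm",(st(o["tcp_pos"])*1000).round(1),"F x,y,z st",round(f@X,1),round(f@Y,1),round(f[2],1),"w",o["width"])
E
python3 - <<'E'
from h import *
P=np.load("P_top.npy")
# guide bars: split 66mm layer by station x
g=P[cv2.imread("pics/l_top.png",0)>0]; s=np.array([st(p) for p in g])
for lo,hi in((-.3,-.16),(-.08,-.02),(-.03,.03)):
    k=s[(s[:,0]>lo)&(s[:,0]<hi)&(s[:,1]>-.15)&(s[:,1]<.15)]
    if len(k): print("x med",np.median(k[:,0]).round(4),"slope",np.polyfit(k[:,1],k[:,0],1).round(4),len(k))
for c in((652,222),(684,388),(445,253),(470,420)): print("tray corner",(st(onplane("top",(180+c[0]/2.8,160+c[1]/2.8),.06)[0])*1000).round(1))
for c in((155,262),(175,262),(180,438),(200,438)): print("blade?",(st(onplane("top",(180+c[0]/2.8,160+c[1]/2.8),.086)[0])*1000).round(1))
# heights on transit path
Q=P.reshape(-1,3); m=(Q[:,0]>.1)&(Q[:,0]<.75)&(Q[:,1]>-.6)&(Q[:,1]<.4); 
m2=m&(Q[:,1]<-.35); print("maxz right",np.percentile(Q[m2,2],[90,99,99.9]))
for n,p in(("wp",np.array([.45,-.3,.25])),("above",world(0,.270,.2)),("down",world(0,.270,.085))): print(n,p.round(4),go(p))
E
```

```text
x med -0.2213 slope [-0.1135 -0.2154] 526
x med -0.0476 slope [ 0.0275 -0.0472] 416
x med -0.0011 slope [ 0.0028 -0.0008] 967
tray corner [ -58.2 -307.3   60. ]
tray corner [-217.6 -307.    60. ]
tray corner [ -59.1 -108.1   60. ]
tray corner [-217.6 -106.    60. ]
blade? [-33.3 160.6  86. ]
blade? [-36.  142.4  86. ]
blade? [-197.1  157.2   86. ]
blade? [-199.8  139.4   86. ]
maxz right [0.63950554 0.66759554 0.67201054]
wp [ 0.45 -0.3   0.25] (array([-21.07, -34.8 ,  -6.34]), array([-1.000e-03,  1.000e-03, -1.367e+00]))
above [0.588  0.2614 0.2   ] (array([-71.09, -63.77,  -1.28]), array([-1.000e-03,  1.000e-03, -1.367e+00]))
down [0.588  0.2614 0.085 ] (array([-71.07, -63.77,  10.22]), array([-1.000e-03,  1.000e-03, -1.367e+00]))
```

Call:
play_rows(
  deltas=[0, 0, -3, 0, 0, 0, 0, -1, -2, -6, 0, 0, 0, 0, -3, -5, -6.3, 0, 0, -0.05, 0, -5, -8, -6.3, 0, 0, -0.12, 0, -7, -11.5, -6.3, 0, 0, -0.2, 0, -9, -15, -6.3, 0, 0, -0.28, 0, -11, -18, -6.3, 0, 0, -0.36, 0, -13, -21.5, -6.3, 0, 0, -0.44, 0, -15, -25, -6.3, 0, 0, -0.52, 0, -17, -28, -6.3, 0, 0, -0.6, 0, -19, -31.5, -6.3, 0, 0, -0.68, 0, -21, -34.8, -6.3, 0, 0, -0.76, 0, -24, -36.5, -6.3, 0, 0, -0.84, 0, -27, -38.2, -6.3, 0, 0, -0.92, 0, -30, -40, -6.3, 0, 0, -1.0, 0, -33, -41.7, -6.3, 0, 0, -1.08, 0, -36, -43.4, -6.3, 0, 0, -1.16, 0, -39, -45.2, -6.3, 0, 0, -1.24, 0, -42, -47, -6.3, 0, 0, -1.32, 0, -45, -48.7, -6.3, 0, 0, -1.367, 0],
  grip_force=40,
)

```text
time_s: 1.77
tcp_pos: [0.5164, -0.0297, 0.2497]
tcp_rot: [-3.138, -0.132, 0.001]
contact_force: [1.2, -0.8, -1.0]
width: 0.0004
```

```bash
python3 -c "
from h import *
rep(); print(go(world(0,.270,.2)),go(world(0,.270,.085)))"
```

```text
t 1.7667 tcp st mm [-94.7 -14.4 249.7] F x,y,z st 1.1 -0.9 -1.0 w 0.0004300346903605737
(array([  9.59, -28.4 ,   5.  ]), array([-0.001,  0.001,  0.004])) (array([  9.6 , -28.39,  16.5 ]), array([-0.001,  0.001,  0.004]))
```

Call:
play_rows(
  deltas=[1, -3, 0, 0, 0, 0, 0, 2, -6, 1, 0, 0, 0, 0, 3, -9, 2, 0, 0, 0, 0, 4, -12, 3, 0, 0, 0, 0, 5, -15, 4, 0, 0, 0, 0, 6, -18, 5, 0, 0, 0, 0, 7, -21, 5, 0, 0, 0, 0, 8, -24, 5, 0, 0, 0, 0, 9, -27, 5, 0, 0, 0, 0, 9.6, -28.4, 5, 0, 0, 0, 0, 9.6, -28.4, 7, 0, 0, 0, 0, 9.6, -28.4, 9.5, 0, 0, 0, 0, 9.6, -28.4, 12, 0, 0, 0, 0, 9.6, -28.4, 14.5, 0, 0, 0, 0, 9.6, -28.4, 16, 0, 0, 0, 0, 9.6, -28.4, 16.5, 0, 0, 0, 0, 9.6, -28.4, 16.5, 0, 0, 0, 0],
)

```text
time_s: 3.18
tcp_pos: [0.5872, 0.261, 0.0835]
tcp_rot: [-3.139, -0.132, 0.005]
contact_force: [0.5, -0.5, 0.9]
width: 0.0003
```

```bash
python3 -c "
from h import *
rep(); print(go(world(0,.239,.085)))"
```

```text
t 3.1833 tcp st mm [ -0.9 269.7  83.5] F x,y,z st 0.4 -0.6 0.9 w 0.00032875201944091575
(array([ 0.07,  3.07, -0.15]), array([-0.   ,  0.003,  0.004]))
```

Call:
play_rows(
  deltas=[0.05, 0.6, -0.1, 0, 0, 0, 0, 0.05, 1.2, -0.1, 0, 0, 0, 0, 0.05, 1.6, -0.1, 0, 0, 0, 0, 0.05, 1.9, -0.1, 0, 0, 0, 0, 0.05, 2.1, -0.1, 0, 0, 0, 0, 0.05, 2.3, -0.1, 0, 0, 0, 0, 0.05, 2.5, -0.1, 0, 0, 0, 0, 0.05, 2.7, -0.1, 0, 0, 0, 0, 0.05, 2.9, -0.1, 0, 0, 0, 0, 0.05, 3.1, -0.1, 0, 0, 0, 0, 0.05, 3.3, -0.1, 0, 0, 0, 0, 0.05, 3.5, -0.1, 0, 0, 0, 0],
)

```text
time_s: 4.18
tcp_pos: [0.5906, 0.2261, 0.0845]
tcp_rot: [-3.139, -0.133, 0.005]
contact_force: [0.8, 0.3, -0.8]
width: 0.0004
```

```bash
python3 -c "
from h import *
rep()
p,d=bot.camera('top'); cv2.imwrite('pics/t1.png',cv2.resize(p[180:330,170:370,::-1],None,fx=4,fy=4))"
```

```text
t 4.1833 tcp st mm [-2.000e-01  2.346e+02  8.450e+01] F x,y,z st 0.8 0.2 -0.8 w 0.0004253631830722837
```

View pics/t1.png

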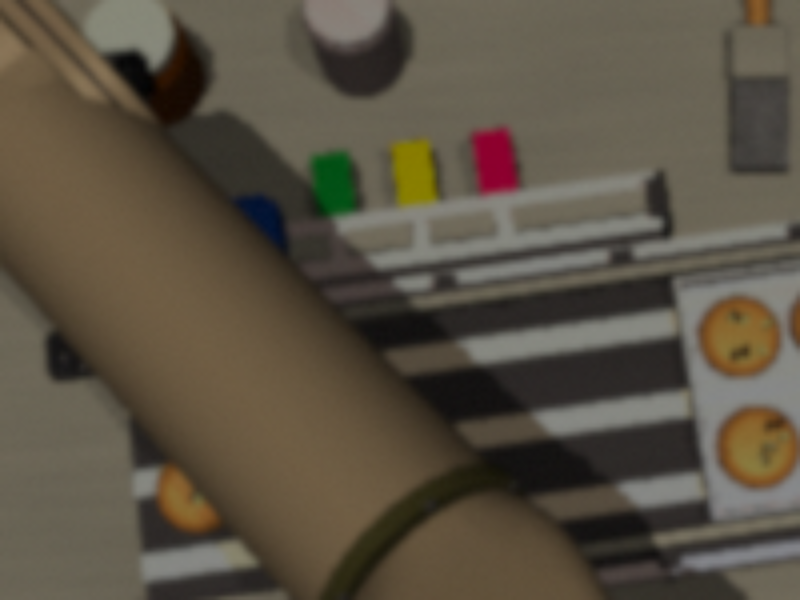

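```bash
cat >> h.py <<'E'
def blue(save=None):
    p,d=bot.camera("scene"); P=cloud("scene",d); h=cv2.cvtColor(p,cv2.COLOR_RGB2HSV).astype(int)
    m=(h[...,0]>=100)&(h[...,0]<=125)&(h[...,1]>150)&(h[...,2]>40)&(P[...,2]>.095)&(P[...,2]<.125)
    s=(P[m]-N)@np.c_[X,Y]*1000
    print("blue n",m.sum(),"x",np.percentile(s[:,0],[1,99]).round(1),"y lo/hi",np.percentile(s[:,1],[1,2,98,99]).round(1))
    if save: cv2.imwrite(save,p[:,:,::-1])
    return p,d
E
python3 - <<'E'
from h import *
import h
# reference on first image
im=cv2.cvtColor(cv2.imread("pics/scene0.png"),cv2.COLOR_BGR2RGB); d0=np.load("scene0.npy")
real=bot.camera
class B: pass
b=B(); b.camera=lambda n:(im,d0); b.camera_model=bot.camera_model
h.bot=b; blue(); h.bot=bot
p,d=blue()
cv2.imwrite("pics/s1.png",cv2.resize(p[180:330,300:500,::-1],None,fx=4,fy=4)); rep()
E
```

```text
blue n 569 x [-28.3  31.1] y lo/hi [144.1 145.3 229.9 230.8]
blue n 233 x [-27.7  30.7] y lo/hi [143.8 144.1 189.6 203.1]
t 4.2833 tcp st mm [-1.000e-01  2.342e+02  8.450e+01] F x,y,z st 0.1 -0.2 -0.2 w 0.0002582552313344977
```

View pics/s1.png

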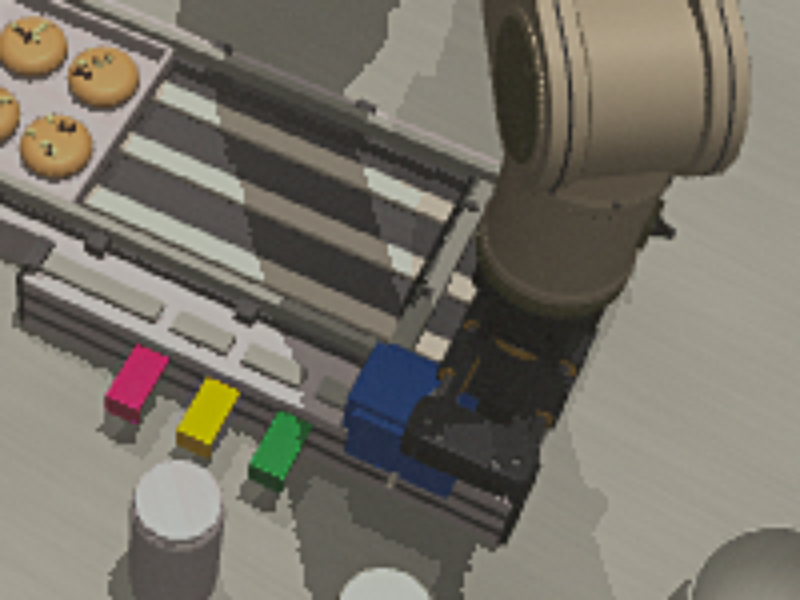

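Call:
play_rows(
  deltas=[0, 0.3, 0, 0, 0, 0, 0, 0, 0.6, 0, 0, 0, 0, 0, 0, 0.9, 0, 0, 0, 0, 0, 0, 1.2, 0, 0, 0, 0, 0, 0, 1.5, 0, 0, 0, 0, 0, 0, 1.8, 0, 0, 0, 0, 0, 0, 2.1, 0, 0, 0, 0, 0],
)

```text
time_s: 4.87
tcp_pos: [0.5926, 0.2044, 0.0845]
tcp_rot: [3.139, 0.131, -0.005]
contact_force: [-1.0, -0.3, -0.2]
width: 0.0002
```

```bash
python3 -c "
from h import *
rep();blue();rep()"
```

```text
t 4.8667 tcp st mm [ -0.  212.8  84.5] F x,y,z st -1.0 -0.2 -0.2 w 0.00023307148968335257
blue n 125 x [-27.6  30.3] y lo/hi [143.7 143.9 188.5 189.8]
t 4.9167 tcp st mm [2.00e-01 2.12e+02 8.44e+01] F x,y,z st 0.4 -0.5 0.0 w 0.0003501712151835523
```

```bash
python3 -c "
from h import *
p,d=bot.camera('scene'); cv2.imwrite('pics/s2.png',cv2.convertScaleAbs(cv2.resize(p[200:320,340:500,::-1],None,fx=5,fy=5),alpha=1.6,beta=30))
K,Rm,t=cam('scene'); q=(bot.get_obs()['tcp_pos']-t)@Rm; print('tcp px',(K@q/q[2])[:2], 'depth',q[2]); P=cloud('scene',d)
u,v=(K@q/q[2])[:2].astype(int)
for dv in range(-20,21,4): print(v+dv,[tuple((st(P[v+dv,u+a])*1000).round(0)) for a in(-12,-6,0,6)])
o=bot.get_obs(); print(o['joint_pos'],o['joint_torque'])"
```

```text
tcp px [413.42664225 287.1805208 ] depth 1.2703259628291206
267 [(np.float64(35.0), np.float64(174.0), np.float64(212.0)), (np.float64(40.0), np.float64(189.0), np.float64(232.0)), (np.float64(24.0), np.float64(200.0), np.float64(216.0)), (np.float64(24.0), np.float64(213.0), np.float64(228.0))]
271 [(np.float64(-14.0), np.float64(167.0), np.float64(111.0)), (np.float64(50.0), np.float64(193.0), np.float64(231.0)), (np.float64(32.0), np.float64(204.0), np.float64(213.0)), (np.float64(25.0), np.float64(216.0), np.float64(212.0))]
275 [(np.float64(66.0), np.float64(185.0), np.float64(231.0)), (np.float64(-10.0), np.float64(186.0), np.float64(111.0)), (np.float64(34.0), np.float64(207.0), np.float64(199.0)), (np.float64(31.0), np.float64(220.0), np.float64(206.0))]
279 [(np.float64(76.0), np.float64(189.0), np.float64(232.0)), (np.float64(71.0), np.float64(201.0), np.float64(235.0)), (np.float64(12.0), np.float64(206.0), np.float64(143.0)), (np.float64(33.0), np.float64(223.0), np.float64(192.0))]
283 [(np.float64(86.0), np.float64(193.0), np.float64(233.0)), (np.float64(80.0), np.float
[... 1056 characters left out ...]
loat64(244.0), np.float64(214.0))]
303 [(np.float64(21.0), np.float64(196.0), np.float64(11.0)), (np.float64(20.0), np.float64(212.0), np.float64(25.0)), (np.float64(22.0), np.float64(227.0), np.float64(43.0)), (np.float64(21.0), np.float64(242.0), np.float64(56.0))]
307 [(np.float64(28.0), np.float64(200.0), np.float64(3.0)), (np.float64(23.0), np.float64(215.0), np.float64(9.0)), (np.float64(20.0), np.float64(230.0), np.float64(19.0)), (np.float64(22.0), np.float64(245.0), np.float64(37.0))]
[ 0.15310222  0.51932847 -0.74389564  1.54507288  0.36433554  1.22374239
 -0.56800772] [-1.14254944e-01 -6.31069279e+01 -1.26843622e+01 -3.50219500e+01
 -1.25999255e-01 -2.29583035e-03  1.14060023e-01]
```

View pics/s2.png

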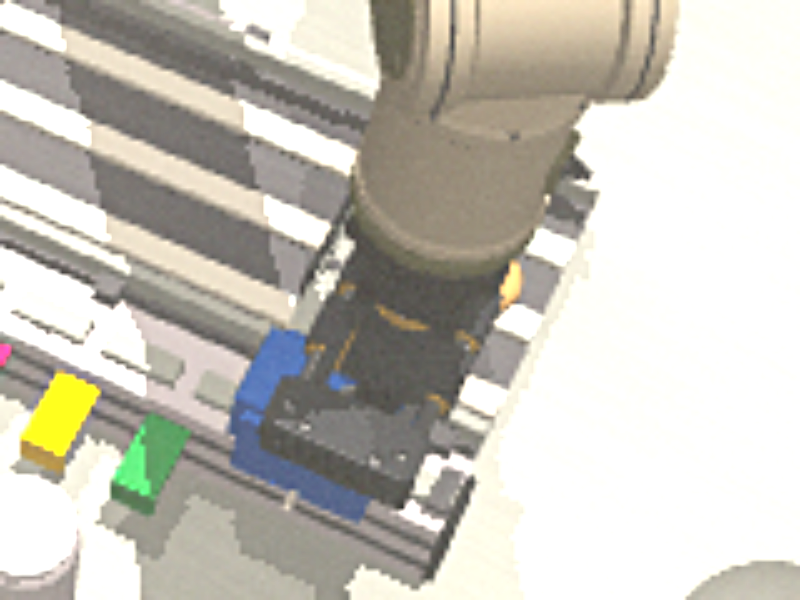

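```bash
python3 - <<'E'
from h import *
P=np.load("P_scene.npy"); t=np.array([.175,-.6]); D=np.linalg.norm(P[...,:2]-t,axis=-1)
m=(D<.13)&(P[...,2]>.05)&(P[...,2]<.45); v,u=np.nonzero(m); print(len(v),u.min(),u.max(),v.min(),v.max())
a=np.array([.28,-.96]);b=np.array([-.96,-.28])
q=P[m]; s=np.c_[(q[:,:2]-t)@a,(q[:,:2]-t)@b,q[:,2]]*1000
for z0 in range(100,340,20):
    k=s[(s[:,2]>=z0)&(s[:,2]<z0+20)]
    if len(k): print(z0,len(k),"toolx",k[:,0].min().round(),k[:,0].max().round(),"tooly",k[:,1].min().round(),k[:,1].max().round())
im=cv2.imread("pics/scene0.png"); cv2.imwrite("pics/g0.png",cv2.convertScaleAbs(cv2.resize(im[0:80,200:320],None,fx=6,fy=6,interpolation=cv2.INTER_CUBIC),alpha=2,beta=40))
# current state
p,d=bot.camera("scene"); P=cloud("scene",d); 
s=(P-N)@np.c_[X,Y,[0,0,1]]; s[...,2]+=N[2]; s*=1000
m=(np.abs(s[...,0])<110)&(s[...,1]>150)&(s[...,1]<270)&(s[...,2]>115)&(s[...,2]<270); k=s[m]
for z0 in range(110,270,15):
    c=k[(k[:,2]>=z0)&(k[:,2]<z0+15)]
    if len(c): print("now",z0,len(c),"x",c[:,0].min().round(),c[:,0].max().round(),"y",c[:,1].min().round(),c[:,1].max().round())
E
```

```text
4240 223 299 0 116
100 1602 toolx -120.0 126.0 tooly -129.0 73.0
220 50 toolx -54.0 53.0 tooly -17.0 11.0
240 56 toolx -56.0 57.0 tooly -17.0 11.0
260 63 toolx -59.0 57.0 tooly -17.0 9.0
280 63 toolx -88.0 87.0 tooly -41.0 36.0
300 369 toolx -93.0 94.0 tooly -45.0 38.0
320 649 toolx -96.0 96.0 tooly -44.0 40.0
now 110 6 x -7.0 16.0 y 154.0 222.0
now 125 11 x 5.0 11.0 y 201.0 222.0
now 140 16 x 10.0 13.0 y 203.0 222.0
now 155 4 x 13.0 15.0 y 205.0 218.0
now 170 1 x 29.0 29.0 y 210.0 210.0
now 185 93 x -5.0 90.0 y 175.0 249.0
now 200 344 x -33.0 94.0 y 173.0 249.0
now 215 260 x -18.0 98.0 y 174.0 249.0
now 230 533 x 8.0 99.0 y 175.0 249.0
now 245 63 x -2.0 21.0 y 190.0 238.0
now 260 7 x 17.0 20.0 y 189.0 233.0
```

View pics/g0.png

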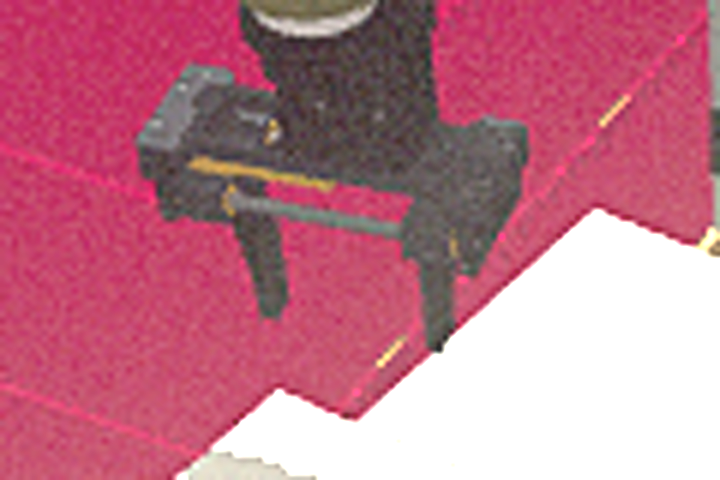

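The camera puts the finger tips about 30 mm higher than the reported TCP: the lowest finger points are at z ≈ 0.22 while the TCP reads 0.186. The tool has therefore been passing just over the carriage. I'll back off and measure that offset.

Call:
play_rows(
  deltas=[0, 0, -0.7, 0, 0, 0, 0, 0, -1.5, -1.5, 0, 0, 0, 0, 0, -4, -1.5, 0, 0, 0, 0, 0, -6, -1.5, 0, 0, 0, 0, 0, -7.5, -1.5, 0, 0, 0, 0, 0, -7.5, -1.5, 0, 0, 0, 0, 0, -7.5, -1.5, 0, 0, 0, 0],
)

```text
time_s: 5.6
tcp_pos: [0.5858, 0.2813, 0.1001]
tcp_rot: [-3.138, -0.135, 0.004]
contact_force: [-0.7, -0.9, 0.2]
width: 0.0004
```

```bash
python3 - <<'E'
from h import *
rep(); p,d=blue(); P=cloud("scene",d)
s=(P-N)@np.c_[X,Y,[0,0,1]]; s[...,2]+=N[2]; s*=1000
y0=st(bot.get_obs()["tcp_pos"])[1]*1000
m=(np.abs(s[...,0])<110)&(np.abs(s[...,1]-y0)<60)&(s[...,2]>75)&(s[...,2]<270); k=s[m]
for z0 in range(75,210,6):
    c=k[(k[:,2]>=z0)&(k[:,2]<z0+6)]
    if len(c): print("now",z0,len(c),"x",c[:,0].min().round(),c[:,0].max().round(),"y",c[:,1].min().round(),c[:,1].max().round())
cv2.imwrite("pics/s3.png",cv2.convertScaleAbs(cv2.resize(p[220:320,360:480,::-1],None,fx=6,fy=6),alpha=1.6,beta=30))
E
```

```text
t 5.6 tcp st mm [ -0.6 290.  100.1] F x,y,z st -0.8 -0.9 0.2 w 0.0004004904238593697
blue n 447 x [-27.9  31.7] y lo/hi [144.3 144.9 230.1 230.9]
now 75 6 x -10.0 27.0 y 229.0 236.0
now 81 6 x 14.0 26.0 y 233.0 236.0
now 87 4 x 21.0 25.0 y 230.0 236.0
now 93 7 x -18.0 28.0 y 229.0 236.0
now 99 8 x -9.0 25.0 y 229.0 236.0
now 105 32 x -21.0 25.0 y 229.0 236.0
now 111 17 x -17.0 28.0 y 229.0 236.0
now 147 1 x 7.0 7.0 y 294.0 294.0
now 153 9 x 8.0 12.0 y 278.0 299.0
now 159 6 x 10.0 12.0 y 279.0 298.0
now 165 10 x 11.0 14.0 y 278.0 299.0
now 171 4 x 12.0 15.0 y 287.0 296.0
now 201 14 x 30.0 87.0 y 276.0 326.0
now 207 65 x 31.0 90.0 y 252.0 325.0
```

View pics/s3.png

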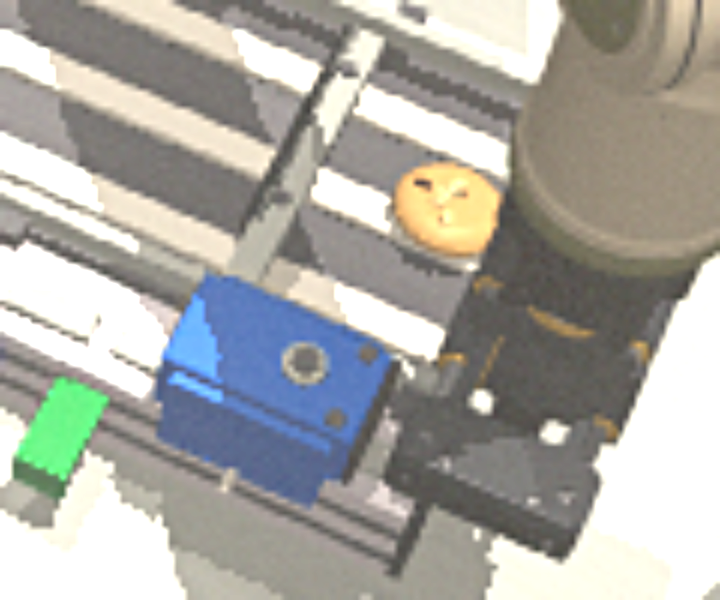

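Finger tip and body underside both sit about 29 mm above what the reported TCP implies, and the stop hasn't moved (pad face at y = 236). I'll go down to a reported z of 0.056, which is a true tip height of about 0.085, and push.

Call:
play_rows(
  deltas=[0.05, 0, 1, 0, 0, 0, 0, 0.05, 0, 2.5, 0, 0, 0, 0, 0.05, 0, 3.7, 0, 0, 0, 0, 0.05, 0.5, 4.4, 0, 0, 0, 0, 0.05, 1.5, 4.4, 0, 0, 0, 0, 0.05, 2.4, 4.4, 0, 0, 0, 0, 0.05, 3.1, 4.4, 0, 0, 0, 0, 0.05, 3.6, 4.4, 0, 0, 0, 0, 0.05, 3.9, 4.4, 0, 0, 0, 0, 0.05, 4.2, 4.4, 0, 0, 0, 0, 0.05, 4.5, 4.4, 0, 0, 0, 0, 0.05, 4.8, 4.4, 0, 0, 0, 0, 0.05, 5.1, 4.4, 0, 0, 0, 0, 0.05, 5.4, 4.4, 0, 0, 0, 0],
)

```text
time_s: 6.82
tcp_pos: [0.5916, 0.2301, 0.0568]
tcp_rot: [-3.133, -0.137, -0.0]
contact_force: [3.2, 10.4, -4.8]
width: 0.0006
```

```bash
python3 -c "
from h import *
rep();blue();rep()"
```

```text
t 6.8167 tcp st mm [  1.1 238.5  56.8] F x,y,z st 4.1 10.1 -4.8 w 0.0006005650121142875
blue n 291 x [-28.3  30.9] y lo/hi [134.5 135.2 195.  199.7]
t 6.8667 tcp st mm [  1.1 237.3  56.8] F x,y,z st 3.2 5.1 -1.7 w 0.00044097953302426295
```

Call:
play_rows(
  deltas=[-0.05, 0.4, 0, 0, 0, 0, 0, -0.05, 0.75, 0, 0, 0, 0, 0, -0.05, 1.1, 0, 0, 0, 0, 0, -0.05, 1.45, 0, 0, 0, 0, 0, -0.05, 1.8, 0, 0, 0, 0, 0, -0.05, 2.15, 0, 0, 0, 0, 0, -0.05, 2.5, 0, 0, 0, 0, 0, -0.05, 2.85, 0, 0, 0, 0, 0, -0.05, 3.2, 0, 0, 0, 0, 0, -0.05, 3.55, 0, 0, 0, 0, 0, -0.05, 3.9, 0, 0, 0, 0, 0, -0.05, 4.25, 0, 0, 0, 0, 0, -0.05, 4.6, 0, 0, 0, 0, 0, -0.05, 4.95, 0, 0, 0, 0, 0, -0.05, 5.3, 0, 0, 0, 0, 0, -0.05, 5.65, 0, 0, 0, 0, 0, -0.05, 6.0, 0, 0, 0, 0, 0, -0.05, 6.35, 0, 0, 0, 0, 0, -0.05, 6.7, 0, 0, 0, 0, 0, -0.05, 7.05, 0, 0, 0, 0, 0],
)

```text
time_s: 8.53
tcp_pos: [0.5968, 0.1615, 0.0572]
tcp_rot: [-3.13, -0.138, -0.0]
contact_force: [-1.5, 16.5, -1.3]
width: 0.0003
```

Call:
play_rows(
  deltas=[-0.05, 0.4, 0, 0, 0, 0, 0, -0.05, 0.75, 0, 0, 0, 0, 0, -0.05, 1.1, 0, 0, 0, 0, 0, -0.05, 1.45, 0, 0, 0, 0, 0, -0.05, 1.8, 0, 0, 0, 0, 0, -0.05, 2.15, 0, 0, 0, 0, 0],
)

```text
time_s: 9.03
tcp_pos: [0.598, 0.1437, 0.0575]
tcp_rot: [-3.125, -0.143, -0.002]
contact_force: [-0.0, 11.7, -1.9]
width: 0.0008
```

```bash
python3 -c "
from h import *
rep();blue();rep()"
```

```text
t 9.0333 tcp st mm [  0.6 151.9  57.5] F x,y,z st 0.9 11.7 -1.9 w 0.0008088274386291081
blue n 231 x [-27.8  31.3] y lo/hi [ 48.   48.2 123.4 128.2]
t 9.0833 tcp st mm [  0.6 150.3  57.4] F x,y,z st 0.9 4.7 0.6 w 0.0006001751161151683
```

Call:
play_rows(
  deltas=[-0.05, 0.4, 0, 0, 0, 0, 0, -0.05, 0.75, 0, 0, 0, 0, 0, -0.05, 1.1, 0, 0, 0, 0, 0, -0.05, 1.45, 0, 0, 0, 0, 0, -0.05, 1.8, 0, 0, 0, 0, 0, -0.05, 2.15, 0, 0, 0, 0, 0, -0.05, 2.5, 0, 0, 0, 0, 0, -0.05, 2.85, 0, 0, 0, 0, 0, -0.05, 3.2, 0, 0, 0, 0, 0, -0.05, 3.55, 0, 0, 0, 0, 0, -0.05, 3.9, 0, 0, 0, 0, 0, -0.05, 4.25, 0, 0, 0, 0, 0, -0.05, 4.6, 0, 0, 0, 0, 0, -0.05, 4.95, 0, 0, 0, 0, 0, -0.05, 5.3, 0, 0, 0, 0, 0, -0.05, 5.6, 0, 0, 0, 0, 0, -0.05, 5.8, 0, 0, 0, 0, 0],
)

```text
time_s: 10.5
tcp_pos: [0.6025, 0.0872, 0.0575]
tcp_rot: [-3.123, -0.144, -0.002]
contact_force: [-4.1, 9.8, 4.4]
width: 0.0007
```

```bash
python3 -c "
from h import *
rep();blue();rep()"
```

```text
t 10.5 tcp st mm [ 0.5 95.1 57.5] F x,y,z st -3.3 10.1 4.4 w 0.0006605768080921948
blue n 147 x [-28.2  29.8] y lo/hi [-8.8 -8.5 67.2 67.9]
t 10.55 tcp st mm [ 0.5 94.3 57.4] F x,y,z st -2.3 7.3 4.3 w 0.0004821507986198663
```

Call:
play_rows(
  deltas=[0, 0.4, 0, 0, 0, 0, 0, 0, 0.65, 0, 0, 0, 0, 0, 0, 0.9, 0, 0, 0, 0, 0, 0, 1.15, 0, 0, 0, 0, 0, 0, 1.4, 0, 0, 0, 0, 0, 0, 1.65, 0, 0, 0, 0, 0, 0, 1.9, 0, 0, 0, 0, 0, 0, 2.1, 0, 0, 0, 0, 0, 0, 2.3, 0, 0, 0, 0, 0, 0, 2.5, 0, 0, 0, 0, 0, 0, 2.7, 0, 0, 0, 0, 0, 0, 2.8, 0, 0, 0, 0, 0, 0, 2.9, 0, 0, 0, 0, 0, 0, 2.9, 0, 0, 0, 0, 0],
)

```text
time_s: 11.72
tcp_pos: [0.6049, 0.0586, 0.0574]
tcp_rot: [-3.123, -0.145, -0.001]
contact_force: [-1.9, 4.2, 3.2]
width: 0.0004
```

```bash
python3 -c "
from h import *
rep();blue();rep()"
```

```text
t 11.7167 tcp st mm [ 0.6 66.4 57.4] F x,y,z st -1.5 4.3 3.2 w 0.0004012531132669463
blue n 124 x [-29.9  29.8] y lo/hi [-38.9 -38.1  35.3  37.9]
t 11.7667 tcp st mm [ 0.6 66.1 57.4] F x,y,z st -1.5 4.7 2.2 w 0.00013037530736508576
```

Call:
play_rows(
  deltas=[0, 0.1, 0, 0, 0, 0, 0, 0, 0.2, 0, 0, 0, 0, 0, 0, 0.25, 0, 0, 0, 0, 0, 0, 0.3, 0, 0, 0, 0, 0, 0, 0.3, 0, 0, 0, 0, 0],
)

```text
time_s: 12.18
tcp_pos: [0.6052, 0.0544, 0.0573]
tcp_rot: [-3.124, -0.143, -0.001]
contact_force: [-0.4, 1.5, 0.6]
width: 0.0004
```

```bash
python3 -c "
from h import *
rep();blue();rep()"
```

```text
t 12.1833 tcp st mm [ 0.6 62.2 57.3] F x,y,z st -0.3 1.5 0.6 w 0.00043983222355600024
blue n 126 x [-28.3  30.8] y lo/hi [-42.4 -42.2  34.6  35.5]
t 12.2333 tcp st mm [ 0.6 62.3 57.3] F x,y,z st -0.7 1.6 0.7 w 0.00045457407592854954
```

Call:
play_rows(
  deltas=[0, 0.1, 0, 0, 0, 0, 0, 0, 0.15, 0, 0, 0, 0, 0, 0, 0.15, 0, 0, 0, 0, 0],
)

```text
time_s: 12.48
tcp_pos: [0.6054, 0.0533, 0.0574]
tcp_rot: [-3.124, -0.144, -0.001]
contact_force: [0.3, 3.5, -0.1]
width: 0.0004
```

```bash
python3 -c "
from h import *
rep();blue();rep()"
```

```text
t 12.4833 tcp st mm [ 0.7 61.2 57.4] F x,y,z st 0.6 3.5 -0.1 w 0.00044350810617733413
blue n 122 x [-27.7  32. ] y lo/hi [-44.3 -43.9  32.6  33.7]
t 12.5333 tcp st mm [ 0.6 61.2 57.4] F x,y,z st -0.4 4.2 0.6 w 0.0005431730572694213
```

Call:
play_rows(
  deltas=[0, 0.15, 0, 0, 0, 0, 0, 0, 0.25, 0, 0, 0, 0, 0, 0, 0.25, 0, 0, 0, 0, 0],
)

```text
time_s: 12.78
tcp_pos: [0.6054, 0.0526, 0.0574]
tcp_rot: [-3.121, -0.146, -0.001]
contact_force: [-1.6, 7.8, 0.1]
width: 0.0003
```

```bash
python3 -c "
from h import *
rep();blue();rep()"
```

```text
t 12.7833 tcp st mm [ 0.6 60.5 57.4] F x,y,z st -0.9 7.9 0.1 w 0.000319211614209827
blue n 110 x [-28.5  29.4] y lo/hi [-44.7 -44.1  30.5  32.6]
t 12.8333 tcp st mm [ 0.6 60.5 57.4] F x,y,z st -0.2 7.3 0.2 w 0.00013081062149029784
```

Call:
play_rows(
  deltas=[0, 0.2, 0, 0, 0, 0, 0, 0, 0.3, 0, 0, 0, 0, 0, 0, 0.3, 0, 0, 0, 0, 0],
)

```text
time_s: 13.08
tcp_pos: [0.6054, 0.0525, 0.0574]
tcp_rot: [-3.118, -0.149, -0.002]
contact_force: [-0.4, 10.0, -0.6]
width: 0.0008
```

```bash
python3 -c "
from h import *
rep()"
```

```text
t 13.0833 tcp st mm [ 0.6 60.4 57.4] F x,y,z st 0.4 10.0 -0.6 w 0.0007614917390813942
```

Call:
play_rows(
  deltas=[0, -0.5, 0, 0, 0, 0, 0, 0, -2, 0, 0, 0, 0, 0, 0, -3, -1.5, 0, 0, 0, 0, 0, -3, -5, 0, 0, 0, 0, 0, -3, -8.5, 0, 0, 0, 0, -1, -2, -10, 0, 0, 0, 0, -2, 1, -10, 0, 0, 0, 0, -3, 4, -10, 0, 0, 0, 0, -4, 7.5, -10, 0, 0, 0, 0, -5, 11, -10, 0, 0, 0, 0, -6, 14.5, -10, 0, 0, 0, 0, -7, 18, -10, 0, 0, 0, 0, -8, 21.5, -10, 0, 0, 0, 0, -9, 25, -10, 0, 0, 0, 0, -10, 28.5, -10, 0, 0, 0, 0, -11, 32, -10, 0, 0, 0, 0, -12, 35.5, -10, 0, 0, 0, 0, -13, 39, -10, 0, 0, 0, 0, -14, 41, -10, 0, 0, 0, 0, -14, 41.5, -10, 0, 0, 0, 0],
)

```text
time_s: 14.75
tcp_pos: [0.5018, -0.3825, 0.1481]
tcp_rot: [-3.121, -0.137, 0.003]
contact_force: [-0.1, 0.2, -1.1]
width: 0.0003
```

```bash
python3 - <<'E'
from h import *
rep(); p,d=blue("pics/s4.png")
p,d=bot.camera("top"); cv2.imwrite("pics/t4.png",cv2.convertScaleAbs(cv2.resize(p[180:330,180:380,::-1],None,fx=4,fy=4,interpolation=cv2.INTER_CUBIC),alpha=1.4))
print(go(world(-.138,-.350,.019)))
im=cv2.imread("pics/s4.png"); cv2.imwrite("pics/s4c.png",cv2.resize(im[180:330,240:440],None,fx=4,fy=4,interpolation=cv2.INTER_CUBIC))
E
```

```text
t 14.75 tcp st mm [-137.4 -365.   148.1] F x,y,z st -0.1 0.2 -1.1 w 0.00031911123079461895
blue n 505 x [-28.7  30.7] y lo/hi [-43.6 -42.4  41.3  42.3]
(array([-0.36, -0.81, 12.96]), array([-0.019, -0.001,  0.012]))
```

View pics/s4c.png

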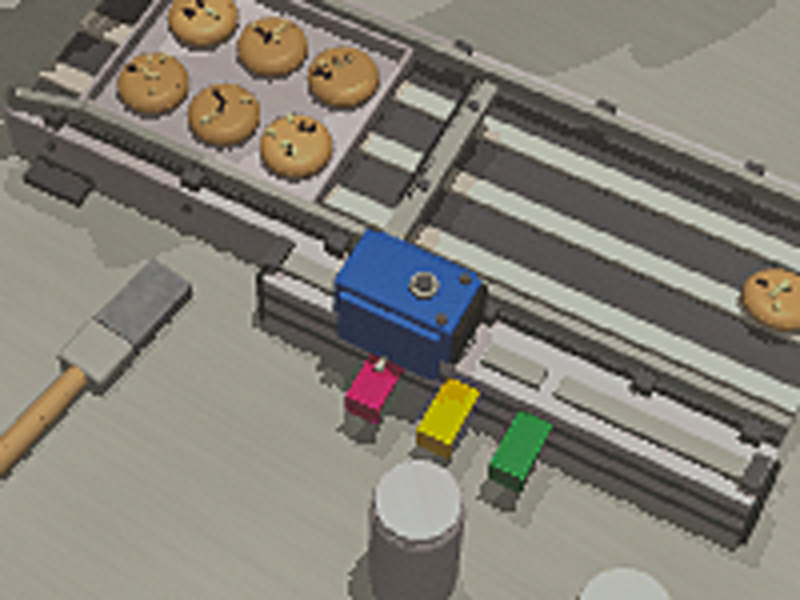

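Call:
play_rows(
  deltas=[-0.1, -0.3, 3, -0.01, 0, 0.01, 0, -0.3, -0.5, 6, -0.019, 0, 0.012, 0, -0.3, -0.5, 9, -0.019, 0, 0.012, 0, -0.3, -0.5, 11, -0.019, 0, 0.012, 0, -0.3, -0.5, 12, -0.019, 0, 0.012, 0, -0.3, -0.5, 12.5, -0.019, 0, 0.012, 0, -0.3, -0.5, 12.7, -0.019, 0, 0.012, 0, -0.3, -0.5, 12.7, -0.019, 0, 0.012, 0],
)

```text
time_s: 15.52
tcp_pos: [0.5017, -0.3706, 0.0225]
tcp_rot: [3.139, 0.127, 0.003]
contact_force: [0.2, -0.0, 0.4]
width: 0.0005
```

```bash
python3 - <<'E'
from h import *
rep(); print(go(world(-.138,-.310,.021)))
p,d=bot.camera("scene"); P=cloud("scene",d)
s=(P-N)@np.c_[X,Y,[0,0,1]]; s[...,2]+=N[2]; s*=1000
m=(np.abs(s[...,0]+137)<100)&(np.abs(s[...,1]+350)<50)&(s[...,2]>47)&(s[...,2]<190); k=s[m]
for z0 in range(48,190,8):
    c=k[(k[:,2]>=z0)&(k[:,2]<z0+8)]
    if len(c): print(z0,len(c),"x",c[:,0].min().round(),c[:,0].max().round(),"y",c[:,1].min().round(),c[:,1].max().round())
cv2.imwrite("pics/s5.png",cv2.resize(p[120:250,220:390,::-1],None,fx=4,fy=4,interpolation=cv2.INTER_CUBIC))
E
```

```text
t 15.5167 tcp st mm [-136.5 -353.1   22.5] F x,y,z st 0.2 -0.0 0.4 w 0.0005373311988305291
(array([-0.15, -4.31,  0.15]), array([ 0.   , -0.002,  0.001]))
48 58 x -234.0 -38.0 y -354.0 -300.0
56 131 x -234.0 -37.0 y -358.0 -300.0
64 65 x -236.0 -37.0 y -363.0 -301.0
72 13 x -149.0 -42.0 y -357.0 -304.0
80 11 x -142.0 -125.0 y -354.0 -341.0
88 5 x -128.0 -123.0 y -364.0 -342.0
96 4 x -124.0 -122.0 y -362.0 -341.0
120 3 x -219.0 -52.0 y -351.0 -345.0
128 63 x -222.0 -48.0 y -391.0 -317.0
136 116 x -222.0 -47.0 y -383.0 -313.0
144 155 x -220.0 -45.0 y -381.0 -313.0
152 136 x -226.0 -40.0 y -388.0 -315.0
160 157 x -229.0 -40.0 y -392.0 -315.0
168 422 x -231.0 -38.0 y -391.0 -314.0
176 69 x -204.0 -54.0 y -376.0 -323.0
184 31 x -181.0 -116.0 y -375.0 -327.0
```

View pics/s5.png

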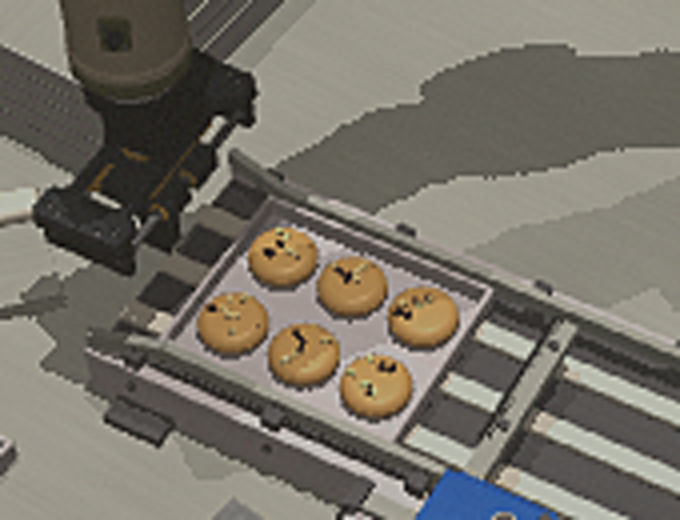

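Call:
play_rows(
  deltas=[-0.15, 0, 0.4, 0, 0, 0, 0, -0.15, -0.5, 0.65, 0, 0, 0, 0, -0.15, -1.3, 0.65, 0, 0, 0, 0, -0.15, -2, 0.65, 0, 0, 0, 0, -0.15, -2.5, 0.65, 0, 0, 0, 0, -0.15, -2.9, 0.65, 0, 0, 0, 0, -0.15, -3.2, 0.65, 0, 0, 0, 0, -0.15, -3.4, 0.65, 0, 0, 0, 0, -0.15, -3.6, 0.65, 0, 0, 0, 0, -0.15, -3.8, 0.65, 0, 0, 0, 0, -0.15, -4.0, 0.65, 0, 0, 0, 0, -0.15, -4.2, 0.65, 0, 0, 0, 0, -0.15, -4.4, 0.65, 0, 0, 0, 0],
)

```text
time_s: 16.65
tcp_pos: [0.4967, -0.3277, 0.0165]
tcp_rot: [3.138, 0.125, 0.004]
contact_force: [0.4, -2.2, -0.3]
width: 0.0003
```

```bash
cat >> h.py <<'E'
def tray():
    # rim front/rear edges in the scene camera: tray floor/rim pixels by height and lightness
    p,d=bot.camera("scene"); P=cloud("scene",d); s=(P-N)@np.c_[X,Y,[0,0,1]]; s[...,2]+=N[2]; s*=1000
    m=(s[...,0]>-205)&(s[...,0]<-75)&(s[...,1]<-20)&(s[...,1]>-345)&(s[...,2]>55)&(s[...,2]<63.5)
    h,e=np.histogram(s[m][:,1],np.arange(-345,-19,3)); print("tray z55-63 y hist:",[(int(a),int(b)) for a,b in zip(e,h) if b>0 and (b>12 or True)][-14:])
    return p,d
E
python3 - <<'E'
from h import *
rep(); tray(); rep()
E
```

```text
t 16.65 tcp st mm [-138.1 -309.9   16.5] F x,y,z st 0.2 -2.3 -0.3 w 0.00029170105943101437
tray z55-63 y hist: [(-141, 18), (-138, 21), (-135, 22), (-132, 19), (-129, 26), (-126, 19), (-123, 22), (-120, 19), (-117, 16), (-114, 9), (-111, 2), (-105, 19), (-102, 38), (-99, 4)]
t 16.7 tcp st mm [-138.  -309.3   16.4] F x,y,z st -0.0 -2.5 -0.2 w 0.0005807537691925341
```

Call:
play_rows(
  deltas=[0, -0.3, 0, 0, 0, 0, 0, 0, -0.55, 0, 0, 0, 0, 0, 0, -0.8, 0, 0, 0, 0, 0, 0, -1.05, 0, 0, 0, 0, 0, 0, -1.3, 0, 0, 0, 0, 0, 0, -1.55, 0, 0, 0, 0, 0, 0, -1.8, 0, 0, 0, 0, 0, 0, -2.05, 0, 0, 0, 0, 0, 0, -2.3, 0, 0, 0, 0, 0, 0, -2.55, 0, 0, 0, 0, 0, 0, -2.8, 0, 0, 0, 0, 0, 0, -3.05, 0, 0, 0, 0, 0, 0, -3.3, 0, 0, 0, 0, 0, 0, -3.5, 0, 0, 0, 0, 0, 0, -3.7, 0, 0, 0, 0, 0, 0, -3.9, 0, 0, 0, 0, 0, 0, -4.05, 0, 0, 0, 0, 0, 0, -4.2, 0, 0, 0, 0, 0, 0, -4.3, 0, 0, 0, 0, 0],
)

```text
time_s: 18.28
tcp_pos: [0.4934, -0.284, 0.0164]
tcp_rot: [3.138, 0.126, 0.004]
contact_force: [0.0, -3.3, 1.1]
width: 0.0007
```

```bash
python3 - <<'E'
from h import *
rep(); tray(); rep(); blue()
E
```

```text
t 18.2833 tcp st mm [-137.9 -266.1   16.4] F x,y,z st -0.2 -3.3 1.1 w 0.0006684131673077385
tray z55-63 y hist: [(-99, 19), (-96, 23), (-93, 16), (-90, 23), (-87, 19), (-84, 23), (-81, 20), (-78, 18), (-75, 20), (-72, 13), (-69, 4), (-63, 3), (-60, 35), (-57, 24)]
t 18.3333 tcp st mm [-137.9 -266.    16.4] F x,y,z st 0.9 -2.9 0.1 w 0.00048476560226110786
blue n 502 x [-28.6  31.2] y lo/hi [-43.5 -42.6  41.8  42.5]
```

Call:
play_rows(
  deltas=[0, -0.2, 0, 0, 0, 0, 0, 0, -0.3, 0, 0, 0, 0, 0, 0, -0.4, 0, 0, 0, 0, 0, 0, -0.5, 0, 0, 0, 0, 0, 0, -0.6, 0, 0, 0, 0, 0, 0, -0.7, 0, 0, 0, 0, 0, 0, -0.8, 0, 0, 0, 0, 0, 0, -0.9, 0, 0, 0, 0, 0],
)

```text
time_s: 19.05
tcp_pos: [0.4926, -0.2747, 0.0164]
tcp_rot: [3.138, 0.127, 0.003]
contact_force: [0.1, -2.9, 0.7]
width: 0.0002
```

Call:
play_rows(
  deltas=[0, -0.1, 0, 0, 0, 0, 0, 0, -0.2, 0, 0, 0, 0, 0, 0, -0.25, 0, 0, 0, 0, 0],
)

```text
time_s: 19.3
tcp_pos: [0.4925, -0.2729, 0.0165]
tcp_rot: [3.137, 0.126, 0.004]
contact_force: [1.9, -5.7, -2.2]
width: 0.0005
```

```bash
python3 - <<'E'
from h import *
rep(); tray(); rep(); blue()
E
```

```text
t 19.3 tcp st mm [-137.9 -255.    16.5] F x,y,z st 1.4 -5.8 -2.2 w 0.0005209833035524316
tray z55-63 y hist: [(-96, 23), (-93, 17), (-90, 21), (-87, 18), (-84, 21), (-81, 20), (-78, 29), (-75, 16), (-72, 22), (-69, 24), (-66, 18), (-63, 22), (-60, 9), (-57, 3)]
t 19.35 tcp st mm [-137.9 -254.9   16.5] F x,y,z st 0.8 -4.8 -1.1 w 0.00016827268772147294
blue n 501 x [-28.7  31.4] y lo/hi [-41.9 -40.9  43.3  43.8]
```

Call:
play_rows(
  deltas=[0, -0.15, 0, 0, 0, 0, 0, 0, -0.2, 0, 0, 0, 0, 0],
)

```text
time_s: 19.57
tcp_pos: [0.4926, -0.2721, 0.0166]
tcp_rot: [3.136, 0.125, 0.006]
contact_force: [1.5, -8.6, -2.4]
width: 0.0006
```

```bash
python3 - <<'E'
from h import *
rep(); blue(); rep(); blue()
E
```

```text
t 19.5667 tcp st mm [-137.7 -254.2   16.6] F x,y,z st 0.8 -8.7 -2.4 w 0.0005684957838654422
blue n 502 x [-28.8  31.6] y lo/hi [-41.8 -40.8  43.8  44.5]
t 19.6167 tcp st mm [-137.7 -254.3   16.6] F x,y,z st 2.1 -7.8 -2.1 w 0.00037963166993582574
blue n 506 x [-28.8  31.7] y lo/hi [-41.1 -40.3  43.2  44.2]
```

Force has risen to 8.7 N with almost no motion, so the tray is against the blade and the stop is holding. I'll retract and check.

Call:
play_rows(
  deltas=[0, 0.3, 0, 0, 0, 0, 0, 0, 1.5, 0, 0, 0, 0, 0, 0, 3.5, 0, 0, 0, 0, 0, 0, 5, -1, 0, 0, 0, 0, 0, 6, -4, 0, 0, 0, 0, 0, 7, -8, 0, 0, 0, 0, 0, 8, -12, 0, 0, 0, 0, 0, 9, -14, 0, 0, 0, 0, 0, 9, -14, 0, 0, 0, 0, 0, 9, -14, 0, 0, 0, 0],
)

```text
time_s: 20.5
tcp_pos: [0.4996, -0.3624, 0.1578]
tcp_rot: [3.135, 0.123, 0.008]
contact_force: [0.3, -0.2, 0.2]
width: 0.0003
```

```bash
python3 - <<'E'
from h import *
rep(); blue(); tray()
p,d=bot.camera("scene"); q,_=bot.camera("top")
a=cv2.resize(p[180:300,260:440,::-1],None,fx=4,fy=4,interpolation=cv2.INTER_CUBIC)[:,:400*1]
A=cv2.resize(p[190:300,270:400,::-1],(650,550),interpolation=cv2.INTER_CUBIC)
cv2.imwrite("pics/fs.png",A)
cv2.imwrite("pics/ft.png",cv2.convertScaleAbs(cv2.resize(q[170:350,170:440,::-1],(800,533),interpolation=cv2.INTER_CUBIC),alpha=1.4))
E
```

```text
t 20.5 tcp st mm [-138.  -344.8  157.8] F x,y,z st 0.3 -0.2 0.2 w 0.0003016752259638938
blue n 506 x [-28.5  30.7] y lo/hi [-41.6 -40.7  43.6  44.1]
tray z55-63 y hist: [(-90, 20), (-87, 23), (-84, 22), (-81, 21), (-78, 29), (-75, 20), (-72, 25), (-69, 22), (-66, 17), (-63, 16), (-60, 16), (-57, 8), (-54, 1), (-51, 1)]
```

View pics/fs.png

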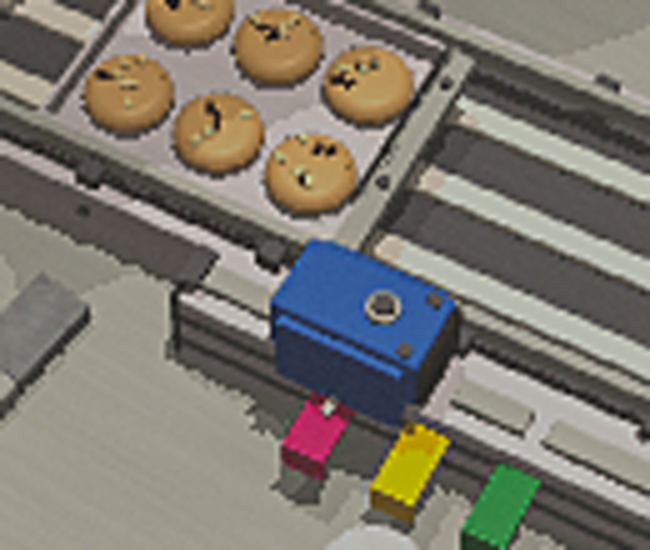

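```bash
python3 -c "
from h import *
blue(); rep(); print(bot.close_job())"
```

```text
blue n 501 x [-28.7  30.9] y lo/hi [-41.7 -41.   43.7  44.6]
t 20.75 tcp st mm [-138.7 -342.9  155.5] F x,y,z st -0.4 -1.0 -0.5 w 0.0007281304537887616
the job is handed in; nothing more can be done
None
```

The stop is in the pink notch, the tray rests against its blade, and I handed the job in at 20.75 s of the 54 s allowed. No verdict is reported, so this rests on my own checks.

**What I did:** I pushed the blue stop past the green and yellow notches into the pink one with shut fingers. I then backed off and slid the tray 62 mm until it met the blade. Nothing was pinched or lifted.

**Last checks**
- **Stop seated:** The push force dipped to 1.5 N as the ball drew in. It then rose to 10 N with 0.1 mm of movement. In the last view the white pointer is over the pink tab.
- **Tray against the blade:** The force rose to 8.7 N with almost no motion, more than the tray's 3 to 6 N sliding force. The last view shows the tray touching the blade. After I retracted, the stop stayed put and the tool force was near zero.

**What disagreed or wasn't checked**
- **Tool height:** The camera showed the finger tips about 30 mm higher than the reported TCP. My first approach passed just over the stop without touching it, and I corrected for the offset afterwards.
- **Stop position:** The tray's contact moved the stop about 1.5 mm towards +y. It ended about 1 mm from my notch estimate, which is within the camera error. I take it to be in the notch, but I had no ball reading to confirm it.
- **Other loose things:** I did not measure them at the end, and my last top view could not be opened because the picture limit was reached. I never steered near them, and felt no unexpected contact.

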